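Stroke-test a curved touch slider on a sprung circuit board

ROBOT

A 6-joint arm with a two-finger parallel gripper is mounted at the origin on the work surface. World frame = base frame: x ahead of the robot, y to its left, z up, the work surface at z = 0. Lengths are in m, angles in rad, forces in N, time in s.
With the tool pointing down it reaches from about 0.325 to 0.775 m from the base axis. Payload 9.3 kg.
Tool frame: the origin (TCP) lies between the finger pads; the fingertips stand 14 mm ahead of it and the grasp point (between the pads) lies 5 mm behind it (r.tip_extent is the distance from the TCP to the fingertips, in m); z points along the fingers, y is the direction in which the jaws open and shut (so a half turn about z gives the same grasp; the last joint's range is limited). The gripper opens to 85 mm and grips with 20 to 120 N. Pads are 22 mm wide; open, the fingers measure 114 mm over their backs; the gripper's body (76 mm by 85 mm) begins 54 mm behind the grasp point. The pads swing forward as they close: fully open they stand 13 mm farther back than shut.
Start: joints at [1.152, 0.259, 0.021, 1.334, 0, 1.418], TCP at [0.144, 0.531, 0.245] pointing down, gripper open.
Joint ranges: [-3.04, 3.04], [-0.91, 1.82], [-1.04, 1.36], [-1.92, 1.95], [-1.52, 1.45], [-3.14, 3.14]. Speed limits (rad/s): [2.22, 2.22, 2.79, 3.14, 3.14, 3.14].

INTERFACE

Orientations are given as a rotation vector (axis times angle).
In Python, from cell import r gives the robot as it stands. The module is installed in compiled form; this text tells all that it offers.
- The arm moves only by the tool carry_out, never from a script. Its argument "deltas" is a list of rows, each an object with "rotation": the turn, a rotation vector about the tool's x, y, z in degrees, a list of three; "slide": the shift along the tool's x, y, z in m, a list of three; "jaw": the finger opening in m, from 0 to 0.0854. A call has 1 to 20 rows; each row is the pose to reach, as a shift and turn from the pose commanded when the call began, along the tool's axes at that moment; what a row does not reach only later rows make up. A row lasts 1/12 s, in which the tool goes at most 41.7 mm and 7.16 degrees, less where a joint would pass 70% of its speed; a pose out of reach is approached as far as the arm can. A call with a gripper value outside its range is refused whole. The fingers move at their own pace and stop on an object; the grip force is fixed at half the most. Time passes only in rows, so rows that repeat a pose let the fingers close. It gives the time, the measured TCP pose, the force and the opening at its end, in the units of the state.
- r.read_state(): the state, without advancing time (a new reading comes with each control period).
- r.read_camera(name): name is "side" or "top" or "wrist"; returns (picture, depth): 480x640x3 uint8, red, green, blue; 480x640 float32, m along the optical axis (not along the pixel's ray), 0 where there is no reading.
- r.camera_model(name): a dict with "fx", "fy", "cx", "cy" (pixels), "k1" (the pictures are not rectified: a ray, as slopes to the right and down, at radius r is drawn at 1 + k1 r^2 times it, then the intrinsics apply), "view" (4x4, takes a point from world to camera coordinates). Camera axes: x right, y down, z forward; pixel columns grow to the right and rows downward; lengths in m; the calibration is good to about 2 mm. A picture is of the moment at which its call begins: read the wrist's pose just before it. camera_model takes no time and is no camera call; for the wrist camera it gives the pose at the moment of the call.
- r.hand_in(): hands the job in, once; it reports no verdict.
The state is a dict: "time": time; "joint_pos": joint angles; "qd": joint speeds; "effort": joint torques, N m; "tool_pos": TCP position; "ee_rot": TCP orientation; "wrist_force": force on the tool from outside, world axes, zero at the start; "wrist_torque": the same for the moment, N m; "opening": opening from 0.0 (shut) to 1.0 (fully open).
Only numpy, scipy, OpenCV 4.12 (cv2) and the standard library are available. Lean on these libraries where they do the work, as an engineer would, in place of code of your own. Each camera call takes 0.05 s, during which the arm holds its last target.

TASK

Test the curved touch slider on the circuit board in the spring jig: with closed fingertips, lightly stroke along the whole curved metal strip, from the round pad at one end, over the two cross pads, to the wide rectangular pad at the other end, and finish there, still holding the fingertips lightly pressed on that last pad so that the board is a little way down. The board gives on its springs; never press it all the way down. Do not lift or shift the jig, and leave the encoder knob and the things lying around it alone.

Things in the scene. Friction and masses are not known exactly. Their poses are not given: they have to be found in the camera images.
- jig: loose aluminium jig of 2.0 to 2.9 kg on rubber feet, 180 x 260 mm, standing on the bench; four thin guide posts and springs carry the board. Origin under its centre, on the bench; x along its short side, y along its long side (from the start end to the stop end of the strip), z up. Its plate's top is 17 mm and the guide posts' tops (8 mm thick, at x = +-67, y = +-107 mm) are 40 mm above the bench. It is only to stand there: not lifted or shifted.
- jig_corner (a point): the corner of the jig's plate at x = +90, y = +130 mm in the jig's frame, on the plate's top, 17 mm above the bench
- board (a joint): how far the dark circuit board (150 x 230 x 4 mm, level, underside 33 mm above the bench at rest) is pressed down on its springs, in m: 0 at rest (up), 0.012 fully down. It stays level wherever it is pressed. It starts to sink at about 2 N and yields about 2 mm more per newton (about 8 N fully down). Everything on the board sinks with it.
- pad_start: round brass pad, 28 mm across, where the stroke begins; one end of the half-circle strip. Origin at the centre of its top face, which is 40 mm above the bench when the board is up, like all pads and strips. x points out of the arc, y along the arc towards the stop end, z up.
- arc_center (a point): centre of the half circle on which the strip's middle line runs, at the level of the strip's top. Radius 85 mm, level; it lies at x = -40, y = 0 mm in the jig's frame, on the encoder knob's axis, and the arc bulges to the jig's +x. Start pad, first cross pad, second cross pad and stop pad lie on it at -90, -30, +30 and +90 degrees from the jig's +x. Axes as the jig's.
- run_1: curved copper strip between the start pad and the first cross pad: 18 mm wide, its top flush with the pads' tops, about 67 mm long on the 85 mm arc. Origin on its top face, on the strip's middle line, half-way between the two pads; x points out of the arc, y along the arc towards the stop end, z up. Fixed to the board.
- pad_a: first cross pad, brass, 26 mm across the strip and 22 mm along it. Origin at the centre of its top face; axes as the start pad's.
- run_2: curved copper strip between the first cross pad and the second cross pad: 18 mm wide, its top flush with the pads' tops, about 67 mm long on the 85 mm arc. Origin on its top face, on the strip's middle line, half-way between the two pads; x points out of the arc, y along the arc towards the stop end, z up. Fixed to the board.
- pad_b: second cross pad, same shape as the first. Origin at the centre of its top face; axes as the start pad's.
- run_3: curved copper strip between the second cross pad and the stop pad: 18 mm wide, its top flush with the pads' tops, about 67 mm long on the 85 mm arc. Origin on its top face, on the strip's middle line, half-way between the two pads; x points out of the arc, y along the arc towards the stop end, z up. Fixed to the board.
- pad_stop: stop pad, brass, the widest: 44 mm across the strip and 22 mm along it; the stroke ends on it. Origin at the centre of its top face; axes as the start pad's.
- encoder: small black rotary knob, 18 mm across, standing on the board at the centre of the strip's half circle, its top 24 mm above the board (61 mm above the bench, board up), fixed to the board. Origin at the centre of its foot. To be left alone.
- motor: loose small motor, 42 x 42 mm and 42 mm tall, with a thin upright shaft up to 64 mm. Origin under its centre. To be left alone.
- pump: loose pencil-like aluminium solder pump lying on the bench, 24 mm thick and 170 mm long along its x. Origin on the bench under it. To be left alone.
- jar: loose small amber jar with a black cap, 48 mm across, 50 mm tall. Origin under its centre. To be left alone.

How it is judged:
By the outcome, as a careful person would: the job done as asked, in the order asked, and still so for the second after the job is handed in, while the arm keeps its last pose, push and grip.
It also fails if it takes over 42 s, if anything falls off the work surface, if the arm or the gripper's body presses on something with over 40 N, if the wrist force passes 120 N, or if a joint passes its speed limit or range.

## Working session

There is one attempt and no reset: what is moved stays moved. The work goes in short steps, Python scripts to look and compute and a tool call to move; the robot and the scene stay as the last step left them, time stands still between calls to the robot, and variables do not carry over. Pictures are saved under pics/ and viewed, and the job is handed in when it is done.

Besides the shell and the picture viewer there is one more tool, called after ">>>" as a command line: name --argument value ..., lists and objects as JSON in quotes. carry_out: Moves the arm, as the interface text tells. Its arguments: {"type":"object","properties":{"deltas":{"type":"array","items":{"type":"object","properties":{"rotation":{"type":"array","items":{"type":"number"}},"slide":{"type":"array","items":{"type":"number"}},"jaw":{"type":"number"}}}}},"required":["deltas"]}

```bash
mkdir -p pics; python3 - <<'E'
from cell import r
import cv2,numpy as np
s=r.read_state();print({k:np.round(v,4) for k,v in s.items()}, r.tip_extent)
for n in["top","side","wrist"]:
    p,d=r.read_camera(n);cv2.imwrite(f"pics/{n}0.png",p[:,:,::-1]);np.save(f"pics/{n}0.npy",d)
    m=r.camera_model(n);print(n,{k:np.round(v,4).tolist() for k,v in m.items()})
E
```

```text
{'time': np.float64(0.0), 'joint_pos': array([1.1524, 0.2592, 0.0207, 1.3337, 0.    , 1.4182]), 'qd': array([-0.0009, -0.0012,  0.0005,  0.0018, -0.    ,  0.0008]), 'effort': array([-2.70000e-03, -5.55644e+01,  3.44530e+01,  1.38000e-02,
       -3.00000e-04,  0.00000e+00]), 'tool_pos': array([0.1444, 0.5304, 0.2447]), 'ee_rot': array([-4.1630e-01, -3.1135e+00,  2.0000e-03]), 'wrist_force': array([ 0.6981,  0.1636, -0.248 ]), 'wrist_torque': array([-0.001 ,  0.0302, -0.0673]), 'opening': np.float64(0.997)} 0.014
top {'fx': 614.8893, 'fy': 614.8893, 'cx': 319.1512, 'cy': 238.6155, 'k1': -0.0148, 'view': [[0.0047, -0.9998, 0.017, -0.0251], [-0.9875, -0.0074, -0.1573, 0.5657], [0.1574, -0.016, -0.9874, 1.4295], [0.0, 0.0, 0.0, 1.0]]}
side {'fx': 456.3891, 'fy': 456.3891, 'cx': 323.707, 'cy': 239.1253, 'k1': -0.0583, 'view': [[0.9661, -0.2581, 0.0073, -0.5664], [-0.1962, -0.7524, -0.6288, 0.1385], [0.1678, 0.606, -0.7776, 0.9229], [0.0, 0.0, 0.0, 1.0]]}
wrist {'fx': 420.9148, 'fy': 420.9148, 'cx': 318.3116, 'cy': 238.5522, 'k1': -0.0659, 'view': [[0.2632, 0.9648, -0.0015, -0.5503], [0.9231, -0.2513, 0.291, -0.0371], [0.2803, -0.078, -0.9567, 0.3805], [0.0, 0.0, 0.0, 1.0]]}
```

View pics/top0.png

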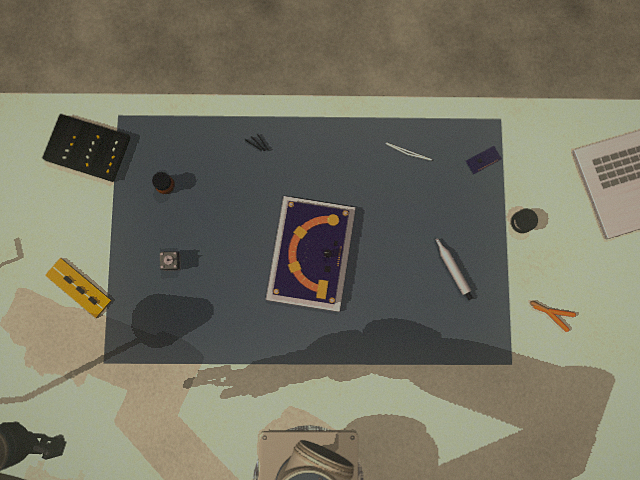

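View pics/side0.png

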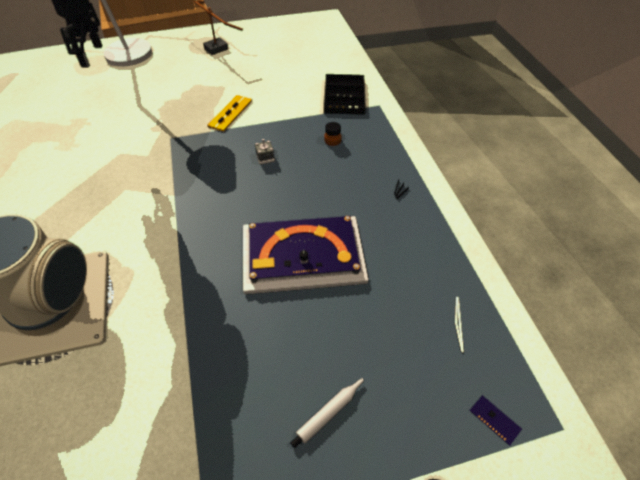

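View pics/wrist0.png

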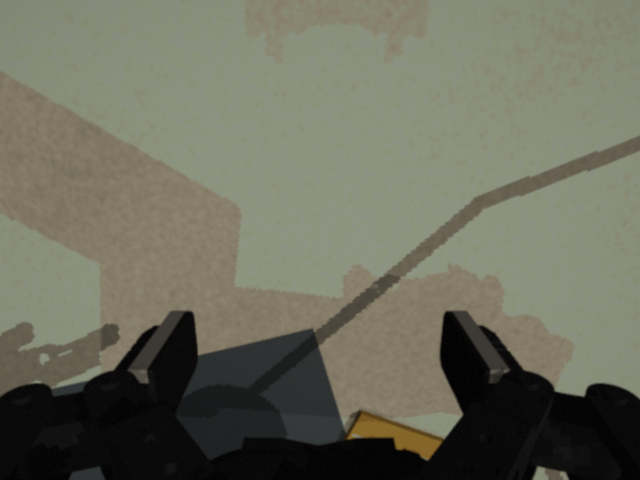

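The top view shows the jig around pixel (311,253), with the round pad at (333,220) and the stop pad at (321,289). The arc bulges to the left, which is world +y. The side view agrees.

```bash
cat > h.py <<'E'
import numpy as np,cv2
def rays(m,uv):
    uv=np.asarray(uv,float).reshape(-1,2)
    K=np.array([[m['fx'],0,m['cx']],[0,m['fy'],m['cy']],[0,0,1]])
    q=cv2.undistortPointsIter(uv.reshape(-1,1,2),K,np.array([m['k1'],0,0,0.]),None,None,(3,50,1e-10)).reshape(-1,2)
    V=np.array(m['view']);R=V[:3,:3];c=-R.T@V[:3,3]
    return c,np.c_[q,np.ones(len(q))]@R
def onplane(m,uv,z):
    c,d=rays(m,uv);t=(z-c[2])/d[:,2];return c+d*t[:,None]
def proj(m,P):
    P=np.atleast_2d(P);V=np.array(m['view']);X=P@V[:3,:3].T+V[:3,3];q=X[:,:2]/X[:,2:]
    q=q*(1+m['k1']*(q**2).sum(1))[:,None];return q*[m['fx'],m['fy']]+[m['cx'],m['cy']]
def masks(bgr):
    hsv=cv2.cvtColor(bgr,cv2.COLOR_BGR2HSV)
    H,S,V=cv2.split(hsv)
    yel=((H>=16)&(H<=32)&(S>120)&(V>120)).astype(np.uint8)
    org=(((H<16)|(H>174))&(S>110)&(V>120)).astype(np.uint8)
    return yel,org
def circ(P):
    A=np.c_[2*P[:,:2],np.ones(len(P))];s=np.linalg.lstsq(A,(P[:,:2]**2).sum(1),rcond=None)[0]
    return s[:2],np.sqrt(s[2]+s[:2]@s[:2])
E
python3 - <<'E'
from cell import r
from h import *
for n,box in(("top",(265,195,358,315)),("side",(240,205,370,295))):
    m=r.camera_model(n);im=cv2.imread(f"pics/{n}0.png");y,o=masks(im)
    k=np.zeros_like(y);k[box[1]:box[3],box[0]:box[2]]=1;y*=k;o*=k
    nn,l,st,c=cv2.connectedComponentsWithStats(y)
    print(n)
    for i in range(1,nn):
        if st[i,4]>15: print(st[i],c[i].round(1),onplane(m,c[i],.04).round(4))
    v,u=np.nonzero(o);P=onplane(m,np.c_[u,v],.04);print(len(P),P.mean(0),circ(P))
    cv2.imwrite(f"pics/{n}0c.png",cv2.resize(im[box[1]-5:box[3]+5,box[0]-5:box[2]+5],None,fx=4.5,fy=4.5,interpolation=2))
E
```

```text
top
[327 214  12  12 101] [332.8 219.4] [[ 0.614  -0.0546  0.04  ]]
[294 226  13  13  96] [299.9 231.8] [[0.5829 0.0247 0.04  ]]
[288 261  13  11  98] [294.1 266.2] [[0.4995 0.0377 0.04  ]]
[317 280  11  19 166] [321.8 289. ] [[ 0.4456 -0.0287  0.04  ]]
598 [0.53650727 0.01353039 0.04      ] (array([ 0.5306851 , -0.03838388]), np.float64(0.08391132458320452))
side
[314 226  13  11  99] [320.2 231. ] [[0.584  0.0222 0.04  ]]
[275 229  14  11  99] [281.7 233.9] [[0.5005 0.0353 0.04  ]]
[338 251  13  11 118] [343.8 256. ] [[ 0.6146 -0.0569  0.04  ]]
[252 258  23  11 200] [263.  262.7] [[ 0.4471 -0.031   0.04  ]]
748 [0.53870839 0.00955517 0.04      ] (array([ 0.53399449, -0.03682361]), np.float64(0.08378085671375265))
```

View pics/top0c.png

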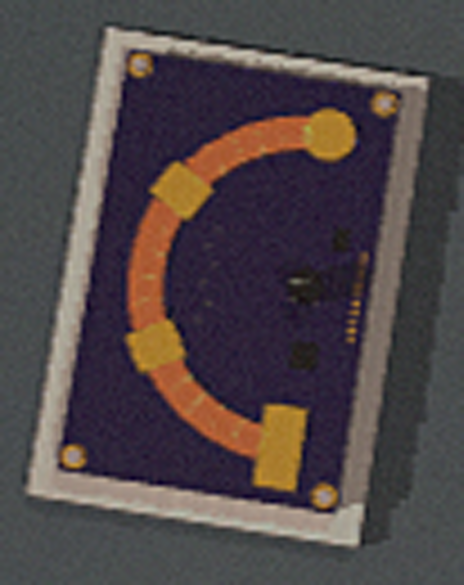

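Both views agree to about 2 mm. I'll fit the jig pose, then work out a wrist-camera viewpoint over the board.

```bash
cat >> h.py <<'E'
J=np.array([[-40,-85],[33.61,-42.5],[33.61,42.5],[-40,85]])/1e3
def rigid(W):
    W=np.asarray(W)[:,:2];a=J-J.mean(0);b=W-W.mean(0)
    th=np.arctan2((a[:,0]*b[:,1]-a[:,1]*b[:,0]).sum(),(a*b).sum())
    R=np.array([[np.cos(th),-np.sin(th)],[np.sin(th),np.cos(th)]]);t=W.mean(0)-R@J.mean(0)
    return th,R,t,W-(J@R.T+t)
E
python3 - <<'E'
from cell import r
from h import *
from scipy.spatial.transform import Rotation as Ro
T=[[.614,-.0546],[.5829,.0247],[.4995,.0377],[.4456,-.0287]]
S=[[.6146,-.0569],[.584,.0222],[.5005,.0353],[.4471,-.031]]
for w in(T,S):
    th,R,t,e=rigid(w);print(np.degrees(th),t,(R@[-.04,0]+t),(e*1e3).round(1).tolist())
s=r.read_state();Rt=Ro.from_rotvec(s['ee_rot']).as_matrix();print(Rt.round(4))
m=r.camera_model('wrist');V=np.array(m['view']);c=-V[:3,:3].T@V[:3,3]
print('cam in tool',Rt.T@(c-s['tool_pos']),'axis',Rt.T@V[2,:3])
# aim: axis through (0.535,0,0.04) at TCP z 0.245
ax=V[2,:3];k=(c[2]-.04)/-ax[2];hit=c+ax*k
d=np.array([.532,-.01])-hit[:2];print('d',d,'tool',Rt.T@np.r_[d,0])
E
```

```text
81.2039638127722 [ 0.53598857 -0.00206758] [ 0.52987187 -0.04159714] [[0.1, -0.0], [-0.2, 0.1], [0.4, 0.1], [-0.3, -0.1]]
81.1625213425232 [ 0.53704085 -0.00444293] [ 0.53089557 -0.04396805] [[-0.3, 0.1], [-0.2, -0.0], [0.3, 0.0], [0.2, -0.1]]
[[-9.649e-01  2.627e-01 -4.000e-04]
 [ 2.627e-01  9.649e-01 -9.000e-04]
 [ 1.000e-04 -1.000e-03 -1.000e+00]]
cam in tool [ 0.07489445  0.00099419 -0.12915812] axis [-2.91104555e-01 -6.41212250e-04  9.56691030e-01]
d [ 0.3617149  -0.53403918] tool [-4.89289105e-01 -4.20275571e-01  3.57363099e-04]
```

>>> carry_out --deltas '[{"slide": [-0.27,-0.21,0.0],"rotation": [0,0,-3],"jaw": 0},{"slide": [-0.545,-0.42,0.0],"rotation": [0,0,-6.4],"jaw": 0},{"slide": [-0.545,-0.42,0.0],"rotation": [0,0,-6.4],"jaw": 0},{"slide": [-0.545,-0.42,0.0],"rotation": [0,0,-6.4],"jaw": 0},{"slide": [-0.545,-0.42,0.0],"rotation": [0,0,-6.4],"jaw": 0},{"slide": [-0.545,-0.42,0.0],"rotation": [0,0,-6.4],"jaw": 0},{"slide": [-0.545,-0.42,0.0],"rotation": [0,0,-6.4],"jaw": 0},{"slide": [-0.545,-0.42,0.0],"rotation": [0,0,-6.4],"jaw": 0},{"slide": [-0.545,-0.42,0.0],"rotation": [0,0,-6.4],"jaw": 0},{"slide": [-0.545,-0.42,0.0],"rotation": [0,0,-6.4],"jaw": 0},{"slide": [-0.545,-0.42,0.0],"rotation": [0,0,-6.4],"jaw": 0},{"slide": [-0.545,-0.42,0.0],"rotation": [0,0,-6.4],"jaw": 0},{"slide": [-0.545,-0.42,0.0],"rotation": [0,0,-6.4],"jaw": 0},{"slide": [-0.545,-0.42,0.0],"rotation": [0,0,-6.4],"jaw": 0},{"slide": [-0.545,-0.42,0.0],"rotation": [0,0,-6.4],"jaw": 0},{"slide": [-0.545,-0.42,0.0],"rotation": [0,0,-6.4],"jaw": 0},{"slide": [-0.545,-0.42,0.0],"rotation": [0,0,-6.4],"jaw": 0},{"slide": [-0.545,-0.42,0.0],"rotation": [0,0,-6.4],"jaw": 0},{"slide": [-0.545,-0.42,0.0],"rotation": [0,0,-6.4],"jaw": 0},{"slide": [-0.545,-0.42,0.0],"rotation": [0,0,-6.4],"jaw": 0}]'

```text
time: 1.82
tool_pos: [0.5595, -0.0174, 0.245]
ee_rot: [-0.242, -3.131, -0.001]
wrist_force: [-0.3, -0.1, -0.2]
opening: -0.0
```

```bash
python3 - <<'E'
from cell import r
from h import *
m=r.camera_model('wrist');s=r.read_state();print(s['tool_pos'],s['ee_rot'])
p,d=r.read_camera('wrist');im=p[:,:,::-1].copy();cv2.imwrite('pics/w1.png',im);np.savez('pics/w1.npz',d=d)
y,o=masks(im);y=cv2.morphologyEx(y,cv2.MORPH_OPEN,np.ones((3,3),np.uint8))
nn,l,st,c=cv2.connectedComponentsWithStats(y)
for i in range(1,nn):
    if st[i,4]>100: print(st[i],c[i].round(1),onplane(m,c[i],.04).round(4))
v,u=np.nonzero(o);P=onplane(m,np.c_[u,v],.04);print(len(P),circ(P))
E
```

```text
[ 0.55952923 -0.0174153   0.24497053] [-2.42036415e-01 -3.13123148e+00 -5.13800727e-04]
4521 (array([ 0.52976511, -0.02995237]), np.float64(0.07826786898567765))
```

View pics/w1.png

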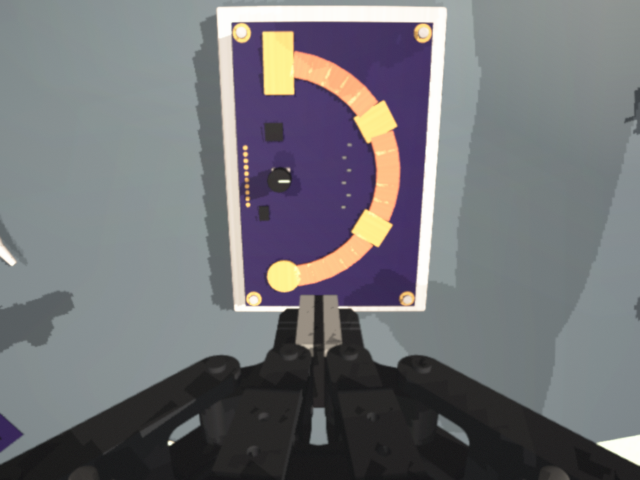

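The wrist view shows the whole strip: the stop pad at (278,63), pads b and a at (376,122) and (372,228), and the round start pad at (284,276). The exposure is brighter here, so I'll widen the colour threshold.

```bash
python3 - <<'E'
from cell import r
from h import *
m=r.camera_model('wrist');im=cv2.imread('pics/w1.png');d=np.load('pics/w1.npz')['d']
H,S,V=cv2.split(cv2.cvtColor(im,cv2.COLOR_BGR2HSV))
for u,v in((278,63),(376,122),(386,170),(284,276),(350,85)):print(H[v,u],S[v,u],V[v,u])
b,g,rr=[im[:,:,i].astype(int) for i in range(3)]
y=((rr>200)&(g>195)&(S>70)&(H>=16)&(H<=34)).astype(np.uint8)
y=cv2.morphologyEx(y,cv2.MORPH_OPEN,np.ones((7,7),np.uint8))
nn,l,st,c=cv2.connectedComponentsWithStats(y);W=[]
for i in range(1,nn):
    if st[i,4]>200 and st[i,1]+st[i,3]<320:
        q=onplane(m,c[i],.04)[0];W.append(q)
        rect=cv2.minAreaRect(np.argwhere(l==i)[:,::-1].astype(np.float32));qr=onplane(m,rect[0],.04)[0]
        print(st[i],c[i].round(1),q.round(4),qr.round(4))
        v,u=np.nonzero(l==i);z=d[v,u];ok=z>0
        cc,dd=rays(m,np.c_[u,v]);print('  z by depth',np.median((cc+dd*z[:,None])[ok,2]))
W=np.array(W);np.save('pics/W.npy',W)
W=W[np.argsort(-W[:,0])]
if len(W)==4:
    th,R,t,e=rigid(W);print(np.degrees(th),t,R@[-.04,0]+t,(e*1e3).round(1).tolist());print((J@R.T+t).round(4))
E
```

```text
27 106 254
26 109 254
15 117 254
27 107 254
12 125 254
[ 263   32   32   62 1828] [278.1  62.3] [ 0.4458 -0.0288  0.04  ] [ 0.446  -0.0285  0.04  ]
  z by depth 0.0408411171908698
[357 104  37  35 924] [375.3 121.3] [0.4995 0.0376 0.04  ] [0.4995 0.0375 0.04  ]
  z by depth 0.040875056521663344
[355 211  34  33 825] [371.2 227.7] [0.5835 0.0243 0.04  ] [0.5839 0.0244 0.04  ]
  z by depth 0.040848624727517935
[ 268  262   59   29 1186] [293.8 274.6] [ 0.6146 -0.0458  0.04  ] [ 0.6163 -0.0433  0.04  ]
  z by depth 0.040941376016388725
82.94084526148558 [5.36240212e-01 2.64648867e-05] [ 0.53132445 -0.03967033] [[-1.1, 4.3], [0.9, -3.8], [1.3, -1.0], [-1.1, 0.5]]
[[ 0.6157 -0.0501]
 [ 0.5825  0.0282]
 [ 0.4982  0.0386]
 [ 0.447  -0.0292]]
```

The b, a and stop pads agree with the top view to under 1 mm. The start blob has merged with part of the strip, so I'm taking the top-view value for it. The arc centre is (0.530, -0.0416) with the jig at 81.2°. Next I'll hover over the start pad.

>>> carry_out --deltas '[{"slide": [-0.0596,-0.0284,0.03],"jaw": 0},{"slide": [-0.0596,-0.0284,0.07],"jaw": 0},{"slide": [-0.0596,-0.0284,0.11],"jaw": 0},{"slide": [-0.0596,-0.0284,0.145],"jaw": 0},{"slide": [-0.0596,-0.0284,0.165],"jaw": 0},{"slide": [-0.0596,-0.0284,0.175],"jaw": 0},{"slide": [-0.0596,-0.0284,0.175],"jaw": 0},{"slide": [-0.0596,-0.0284,0.175],"jaw": 0},{"slide": [-0.0596,-0.0284,0.175],"jaw": 0}]'

```text
invalid input at $.deltas[0]: expected keys rotation, slide, jaw
```

```bash
python3 - <<'E'
from cell import r
from h import *
from scipy.spatial.transform import Rotation as Ro
m=r.camera_model('wrist');s=r.read_state();print(s['tool_pos'],s['ee_rot'],s['wrist_force'])
p,d=r.read_camera('wrist');cv2.imwrite('pics/w2.png',p[:,:,::-1])
Rt=Ro.from_rotvec(s['ee_rot']).as_matrix();print(proj(m,[s['tool_pos']+Rt@[0,0,.014],[.614,-.0546,.04]]))
E
```

```text
[ 0.55940935 -0.01696407  0.24530023] [-2.40823939e-01 -3.13192147e+00 -4.02193163e-04] [0.2660862  1.02493437 0.58221066]
[[315.81696436 317.70439017]
 [283.53748405 275.40514435]]
```

View pics/w2.png

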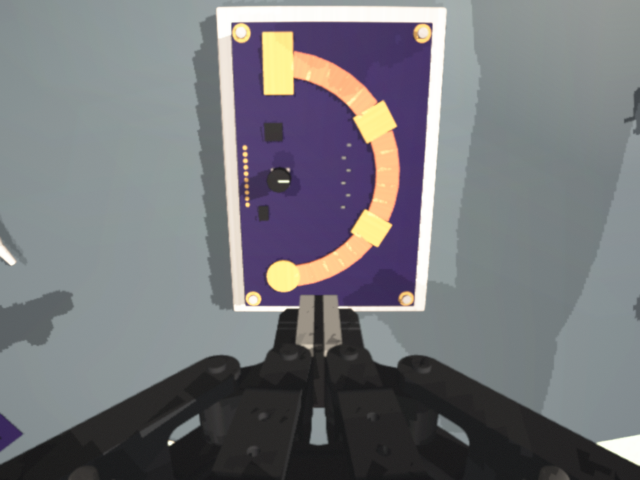

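The move was refused because each row needs all three keys, so nothing moved. The start pad projects to (283.5,275.4) and I see it at (284,276), so the localization holds.

>>> carry_out --deltas '[{"rotation": [0,0,0],"slide": [-0.0596,-0.0284,0.03],"jaw": 0},{"rotation": [0,0,0],"slide": [-0.0596,-0.0284,0.07],"jaw": 0},{"rotation": [0,0,0],"slide": [-0.0596,-0.0284,0.11],"jaw": 0},{"rotation": [0,0,0],"slide": [-0.0596,-0.0284,0.145],"jaw": 0},{"rotation": [0,0,0],"slide": [-0.0596,-0.0284,0.165],"jaw": 0},{"rotation": [0,0,0],"slide": [-0.0596,-0.0284,0.175],"jaw": 0},{"rotation": [0,0,0],"slide": [-0.0596,-0.0284,0.175],"jaw": 0},{"rotation": [0,0,0],"slide": [-0.0596,-0.0284,0.175],"jaw": 0},{"rotation": [0,0,0],"slide": [-0.0596,-0.0284,0.175],"jaw": 0}]'

```text
time: 2.67
tool_pos: [0.6157, -0.0547, 0.0729]
ee_rot: [0.24, 3.129, -0.001]
wrist_force: [0.5, -0.8, 0.5]
opening: -0.002
```

```bash
python3 - <<'E'
from cell import r
from h import *
from scipy.spatial.transform import Rotation as Ro
m=r.camera_model('wrist');s=r.read_state();print(s['tool_pos'],s['ee_rot'],s['wrist_force'])
p,d=r.read_camera('wrist');cv2.imwrite('pics/w3.png',p[:,:,::-1])
Rt=Ro.from_rotvec(s['ee_rot']).as_matrix();print(proj(m,[s['tool_pos']+Rt@[0,0,.014],[.614,-.0546,.04]]))
for i in range(3):
  print(r.read_state()['tool_pos'])
E
```

```text
[ 0.61574197 -0.05469207  0.07289535] [ 2.40389390e-01  3.12862913e+00 -8.41529356e-04] [ 0.5090477  -0.76843171  0.45580183]
[[315.82285781 317.66145877]
 [315.69228843 292.52619012]]
[ 0.61579429 -0.05482371  0.07293557]
[ 0.61579429 -0.05482371  0.07293557]
[ 0.61579429 -0.05482371  0.07293557]
```

View pics/w3.png

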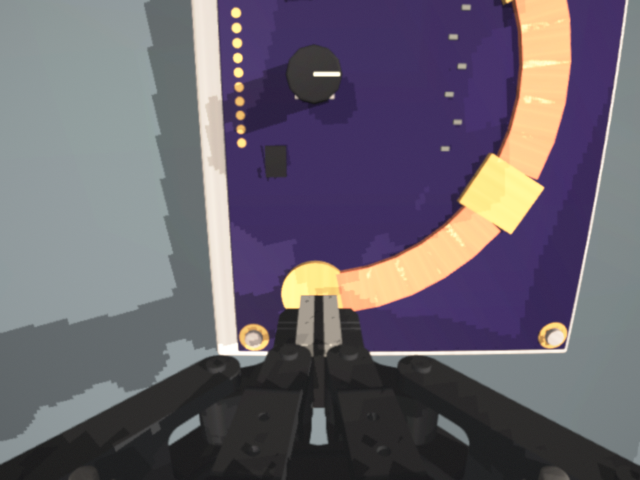

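The fingertips stand over the round pad at (315,290), with the tip front at (319,296). The measured pose hasn't quite reached the target, so I'll let it settle.

>>> carry_out --deltas '[{"rotation": [0,0,0],"slide": [0,0,0],"jaw": 0},{"rotation": [0,0,0],"slide": [0,0,0],"jaw": 0},{"rotation": [0,0,0],"slide": [0,0,0],"jaw": 0},{"rotation": [0,0,0],"slide": [0,0,0],"jaw": 0}]'

```text
time: 3.05
tool_pos: [0.6147, -0.055, 0.0708]
ee_rot: [0.242, 3.132, -0.0]
wrist_force: [0.1, 0.1, -0.3]
opening: 0.001
```

>>> carry_out --deltas '[{"rotation": [0,0,0],"slide": [0.0007,-0.0003,0.006],"jaw": 0},{"rotation": [0,0,0],"slide": [0.0007,-0.0003,0.011],"jaw": 0},{"rotation": [0,0,0],"slide": [0.0007,-0.0003,0.014],"jaw": 0},{"rotation": [0,0,0],"slide": [0.0007,-0.0003,0.0155],"jaw": 0},{"rotation": [0,0,0],"slide": [0.0007,-0.0003,0.0165],"jaw": 0},{"rotation": [0,0,0],"slide": [0.0007,-0.0003,0.0175],"jaw": 0},{"rotation": [0,0,0],"slide": [0.0007,-0.0003,0.0185],"jaw": 0},{"rotation": [0,0,0],"slide": [0.0007,-0.0003,0.0195],"jaw": 0},{"rotation": [0,0,0],"slide": [0.0007,-0.0003,0.0195],"jaw": 0},{"rotation": [0,0,0],"slide": [0.0007,-0.0003,0.0195],"jaw": 0},{"rotation": [0,0,0],"slide": [0.0007,-0.0003,0.0195],"jaw": 0},{"rotation": [0,0,0],"slide": [0.0007,-0.0003,0.0195],"jaw": 0}]'

```text
time: 4.05
tool_pos: [0.6138, -0.0551, 0.0509]
ee_rot: [0.242, 3.132, -0.0]
wrist_force: [-2.4, 0.7, 2.7]
opening: 0.0
```

```bash
python3 - <<'E'
from cell import r
from h import *
s=r.read_state();print(s['tool_pos'],s['ee_rot'],s['wrist_force'],s['wrist_torque'])
p,d=r.read_camera('wrist');cv2.imwrite('pics/w4.png',p[:,:,::-1])
E
```

```text
[ 0.61376625 -0.05511568  0.05089067] [ 2.41759776e-01  3.13226124e+00 -3.91495849e-05] [-2.35443856  0.68140193  2.70287466] [0.04290527 0.47626513 0.02022394]
```

View pics/w4.png

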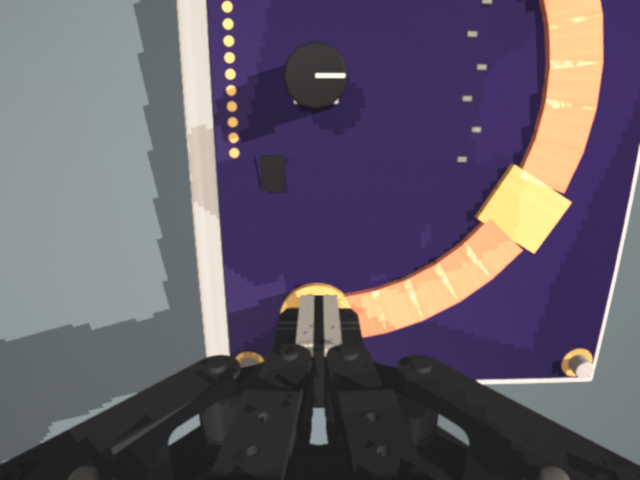

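The fingertips are on the round pad, pressing about 3 N with the board roughly 3 mm down. Tool y is jig x and tool x is jig y, so the arc offsets are simple. I'll compute the table.

```bash
python3 - <<'E'
import numpy as np
for k in range(4):
    a=np.radians(45*k);print(k)
    print([[round(float(.085*(np.cos(a)-np.cos(t))),4),round(float(.085*(np.sin(t)-np.sin(a))),4)] for t in a+np.radians(np.arange(1,19)*2.5)])
E
```

```text
0
[[0.0001, 0.0037], [0.0003, 0.0074], [0.0007, 0.0111], [0.0013, 0.0148], [0.002, 0.0184], [0.0029, 0.022], [0.0039, 0.0256], [0.0051, 0.0291], [0.0065, 0.0325], [0.008, 0.0359], [0.0096, 0.0392], [0.0114, 0.0425], [0.0133, 0.0457], [0.0154, 0.0488], [0.0176, 0.0517], [0.0199, 0.0546], [0.0223, 0.0574], [0.0249, 0.0601]]
1
[[0.0027, 0.0026], [0.0055, 0.005], [0.0084, 0.0073], [0.0114, 0.0095], [0.0144, 0.0116], [0.0176, 0.0135], [0.0209, 0.0153], [0.0242, 0.0169], [0.0276, 0.0184], [0.031, 0.0198], [0.0345, 0.021], [0.0381, 0.022], [0.0417, 0.0229], [0.0453, 0.0236], [0.049, 0.0242], [0.0527, 0.0246], [0.0564, 0.0248], [0.0601, 0.0249]]
2
[[0.0037, -0.0001], [0.0074, -0.0003], [0.0111, -0.0007], [0.0148, -0.0013], [0.0184, -0.002], [0.022, -0.0029], [0.0256, -0.0039], [0.0291, -0.0051], [0.0325, -0.0065], [0.0359, -0.008], [0.0392, -0.0096], [0.0425, -0.0114], [0.0457, -0.0133], [0.0488, -0.0154], [0.0517, -0.0176], [0.0546, -0.0199], [0.0574, -0.0223], [0.0601, -0.0249]]
3
[[0.0026, -0.0027], [0.005, -0.0055], [0.0073, -0.0084], [0.0095, -0.0114], [0.0116, -0.0144], [0.0135, -0.0176], [0.0153, -0.0209], [0.0169, -0.0242], [0.0184, -0.0276], [0.0198, -0.031], [0.021, -0.0345], [0.022, -0.0381], [0.0229, -0.0417], [0.0236, -0.0453], [0.0242, -0.049], [0.0246, -0.0527], [0.0248, -0.0564], [0.0249, -0.0601]]
```

>>> carry_out --deltas '[{"rotation": [0,0,0],"slide": [0,0,0.0006],"jaw": 0},{"rotation": [0,0,0],"slide": [0.0001,0.0037,0.0008],"jaw": 0},{"rotation": [0,0,0],"slide": [0.0003,0.0074,0.0008],"jaw": 0},{"rotation": [0,0,0],"slide": [0.0007,0.0111,0.0008],"jaw": 0},{"rotation": [0,0,0],"slide": [0.0013,0.0148,0.0008],"jaw": 0},{"rotation": [0,0,0],"slide": [0.002,0.0184,0.0008],"jaw": 0},{"rotation": [0,0,0],"slide": [0.0029,0.022,0.0008],"jaw": 0},{"rotation": [0,0,0],"slide": [0.0039,0.0256,0.0008],"jaw": 0},{"rotation": [0,0,0],"slide": [0.0051,0.0291,0.0008],"jaw": 0},{"rotation": [0,0,0],"slide": [0.0065,0.0325,0.0008],"jaw": 0},{"rotation": [0,0,0],"slide": [0.008,0.0359,0.0008],"jaw": 0},{"rotation": [0,0,0],"slide": [0.0096,0.0392,0.0008],"jaw": 0},{"rotation": [0,0,0],"slide": [0.0114,0.0425,0.0008],"jaw": 0},{"rotation": [0,0,0],"slide": [0.0133,0.0457,0.0008],"jaw": 0},{"rotation": [0,0,0],"slide": [0.0154,0.0488,0.0008],"jaw": 0},{"rotation": [0,0,0],"slide": [0.0176,0.0517,0.0008],"jaw": 0},{"rotation": [0,0,0],"slide": [0.0199,0.0546,0.0008],"jaw": 0},{"rotation": [0,0,0],"slide": [0.0223,0.0574,0.0008],"jaw": 0},{"rotation": [0,0,0],"slide": [0.0249,0.0601,0.0008],"jaw": 0}]'

```text
time: 5.68
tool_pos: [0.5983, 0.0084, 0.05]
ee_rot: [0.242, 3.132, 0.0]
wrist_force: [-0.1, -2.1, 2.8]
opening: -0.004
```

```bash
cat > st.py <<'E'
from cell import r
from h import *
s=r.read_state();c=np.array([.530,-.0416]);q=s['tool_pos'][:2]-c
print(s['time'],s['tool_pos'].round(4),s['wrist_force'].round(1),'radius',np.hypot(*q).round(4),'phi',np.degrees(np.arctan2(q[1],q[0]))-81.2)
E
python3 st.py
```

```text
5.6833 [0.5983 0.0084 0.05  ] [-0.1 -2.1  2.8] radius 0.0846 phi -44.98632816257439
```

>>> carry_out --deltas '[{"rotation": [0,0,0],"slide": [0.0027,0.0026,0.0],"jaw": 0},{"rotation": [0,0,0],"slide": [0.0055,0.005,0.0],"jaw": 0},{"rotation": [0,0,0],"slide": [0.0084,0.0073,0.0],"jaw": 0},{"rotation": [0,0,0],"slide": [0.0114,0.0095,0.0],"jaw": 0},{"rotation": [0,0,0],"slide": [0.0144,0.0116,0.0],"jaw": 0},{"rotation": [0,0,0],"slide": [0.0176,0.0135,0.0],"jaw": 0},{"rotation": [0,0,0],"slide": [0.0209,0.0153,0.0],"jaw": 0},{"rotation": [0,0,0],"slide": [0.0242,0.0169,0.0],"jaw": 0},{"rotation": [0,0,0],"slide": [0.0276,0.0184,0.0],"jaw": 0},{"rotation": [0,0,0],"slide": [0.031,0.0198,0.0],"jaw": 0},{"rotation": [0,0,0],"slide": [0.0345,0.021,0.0],"jaw": 0},{"rotation": [0,0,0],"slide": [0.0381,0.022,0.0],"jaw": 0},{"rotation": [0,0,0],"slide": [0.0417,0.0229,0.0],"jaw": 0},{"rotation": [0,0,0],"slide": [0.0453,0.0236,0.0],"jaw": 0},{"rotation": [0,0,0],"slide": [0.049,0.0242,0.0],"jaw": 0},{"rotation": [0,0,0],"slide": [0.0527,0.0246,0.0],"jaw": 0},{"rotation": [0,0,0],"slide": [0.0564,0.0248,0.0],"jaw": 0},{"rotation": [0,0,0],"slide": [0.0601,0.0249,0.0],"jaw": 0}]'

```text
time: 7.18
tool_pos: [0.5425, 0.042, 0.05]
ee_rot: [0.242, 3.132, 0.0]
wrist_force: [1.1, -0.9, 2.4]
opening: 0.001
```

```bash
python3 st.py; python3 - <<'E'
from cell import r
import cv2
p,d=r.read_camera('wrist');cv2.imwrite('pics/w5.png',p[:,:,::-1])
E
```

```text
7.1833 [0.5425 0.042  0.05  ] [ 1.1 -0.9  2.4] radius 0.0846 phi 0.2751200968402401
```

View pics/w5.png

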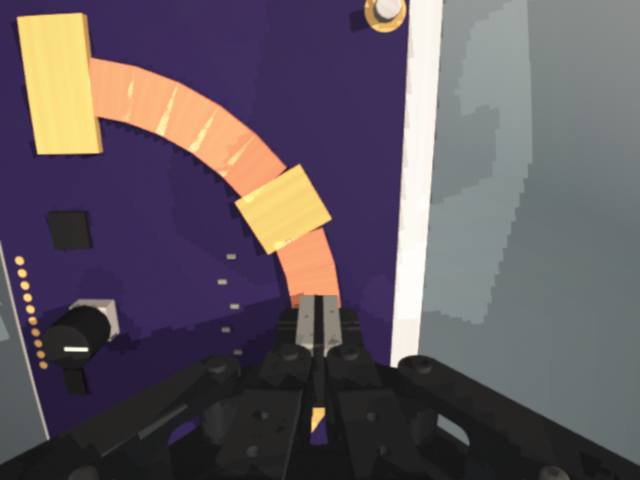

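The fingertips are centred on the strip, which spans columns 291–341 (tip at 319). The force reads a bit low, so I'll check how far the board is down with the depth image.

```bash
python3 - <<'E'
from cell import r
from h import *
m=r.camera_model('wrist');p,d=r.read_camera('wrist');print(r.read_state()['wrist_force'])
for n,(u0,u1,v0,v1) in dict(stop=(35,85,40,140),b=(265,305,190,230),board=(180,260,30,60)).items():
    u,v=[a.ravel() for a in np.meshgrid(np.arange(u0,u1),np.arange(v0,v1))];z=d[v,u];c,dd=rays(m,np.c_[u,v])
    print(n,np.median((c+dd*z[:,None])[z>0,2]))
E
```

```text
[-1.85686316  0.36243493  3.14969968]
stop 0.0364995456087267
b 0.03643382743246401
board 0.03341186473856653
```

The pads are at 36.5 mm, against 40.8 mm before by the same measure, so the board is about 4.3 mm down. I'll carry on.

>>> carry_out --deltas '[{"rotation": [0,0,0],"slide": [0.0037,-0.0001,0.0],"jaw": 0},{"rotation": [0,0,0],"slide": [0.0074,-0.0003,0.0],"jaw": 0},{"rotation": [0,0,0],"slide": [0.0111,-0.0007,0.0],"jaw": 0},{"rotation": [0,0,0],"slide": [0.0148,-0.0013,0.0],"jaw": 0},{"rotation": [0,0,0],"slide": [0.0184,-0.002,0.0],"jaw": 0},{"rotation": [0,0,0],"slide": [0.022,-0.0029,0.0],"jaw": 0},{"rotation": [0,0,0],"slide": [0.0256,-0.0039,0.0],"jaw": 0},{"rotation": [0,0,0],"slide": [0.0291,-0.0051,0.0],"jaw": 0},{"rotation": [0,0,0],"slide": [0.0325,-0.0065,0.0],"jaw": 0},{"rotation": [0,0,0],"slide": [0.0359,-0.008,0.0],"jaw": 0},{"rotation": [0,0,0],"slide": [0.0392,-0.0096,0.0],"jaw": 0},{"rotation": [0,0,0],"slide": [0.0425,-0.0114,0.0],"jaw": 0},{"rotation": [0,0,0],"slide": [0.0457,-0.0133,0.0],"jaw": 0},{"rotation": [0,0,0],"slide": [0.0488,-0.0154,0.0],"jaw": 0},{"rotation": [0,0,0],"slide": [0.0517,-0.0176,0.0],"jaw": 0},{"rotation": [0,0,0],"slide": [0.0546,-0.0199,0.0],"jaw": 0},{"rotation": [0,0,0],"slide": [0.0574,-0.0223,0.0],"jaw": 0},{"rotation": [0,0,0],"slide": [0.0601,-0.0249,0.0],"jaw": 0}]'

```text
time: 8.78
tool_pos: [0.4793, 0.0264, 0.05]
ee_rot: [-0.242, -3.132, -0.0]
wrist_force: [1.1, 0.9, 2.7]
opening: -0.004
```

```bash
python3 st.py; python3 - <<'E'
from cell import r
import cv2
p,d=r.read_camera('wrist');cv2.imwrite('pics/w6.png',p[:,:,::-1])
E
```

```text
8.7833 [0.4793 0.0264 0.05  ] [1.1 0.9 2.7] radius 0.0848 phi 45.52605199823397
```

View pics/w6.png

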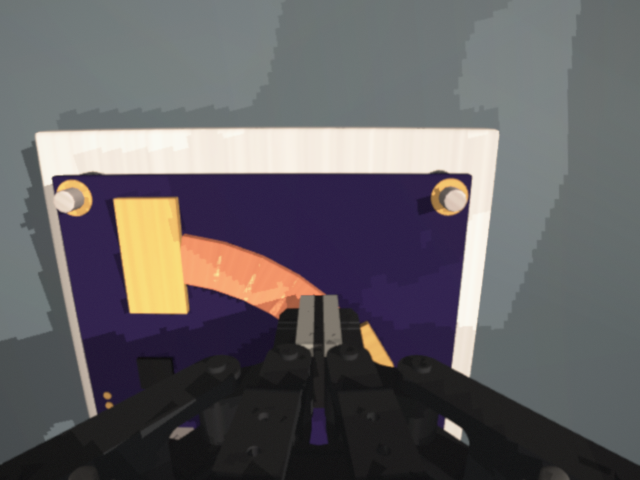

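The tip is still on the strip, which enters under it around (300,300), and pad b is behind. Now the last quarter, ending on the stop pad at (152,255).

>>> carry_out --deltas '[{"rotation": [0,0,0],"slide": [0.0026,-0.0027,0.0],"jaw": 0},{"rotation": [0,0,0],"slide": [0.005,-0.0055,0.0],"jaw": 0},{"rotation": [0,0,0],"slide": [0.0073,-0.0084,0.0],"jaw": 0},{"rotation": [0,0,0],"slide": [0.0095,-0.0114,0.0],"jaw": 0},{"rotation": [0,0,0],"slide": [0.0116,-0.0144,0.0],"jaw": 0},{"rotation": [0,0,0],"slide": [0.0135,-0.0176,0.0],"jaw": 0},{"rotation": [0,0,0],"slide": [0.0153,-0.0209,0.0],"jaw": 0},{"rotation": [0,0,0],"slide": [0.0169,-0.0242,0.0],"jaw": 0},{"rotation": [0,0,0],"slide": [0.0184,-0.0276,0.0],"jaw": 0},{"rotation": [0,0,0],"slide": [0.0198,-0.031,0.0],"jaw": 0},{"rotation": [0,0,0],"slide": [0.021,-0.0345,0.0],"jaw": 0},{"rotation": [0,0,0],"slide": [0.022,-0.0381,0.0],"jaw": 0},{"rotation": [0,0,0],"slide": [0.0229,-0.0417,0.0],"jaw": 0},{"rotation": [0,0,0],"slide": [0.0236,-0.0453,0.0],"jaw": 0},{"rotation": [0,0,0],"slide": [0.0242,-0.049,0.0],"jaw": 0},{"rotation": [0,0,0],"slide": [0.0246,-0.0527,0.0],"jaw": 0},{"rotation": [0,0,0],"slide": [0.0248,-0.0564,0.0],"jaw": 0},{"rotation": [0,0,0],"slide": [0.0249,-0.0601,0.0],"jaw": 0},{"rotation": [0,0,0],"slide": [0.0249,-0.0601,0.0],"jaw": 0},{"rotation": [0,0,0],"slide": [0.0249,-0.0601,0.0],"jaw": 0}]'

```text
time: 10.5
tool_pos: [0.4456, -0.0297, 0.0499]
ee_rot: [-0.243, -3.132, 0.002]
wrist_force: [-0.5, -1.9, 3.2]
opening: -0.004
```

>>> carry_out --deltas '[{"rotation": [0,0,0],"slide": [0,0,0],"jaw": 0},{"rotation": [0,0,0],"slide": [0,0,0],"jaw": 0},{"rotation": [0,0,0],"slide": [0,0,0],"jaw": 0},{"rotation": [0,0,0],"slide": [0,0,0],"jaw": 0}]'

```text
time: 10.83
tool_pos: [0.4459, -0.0291, 0.05]
ee_rot: [0.242, 3.132, -0.001]
wrist_force: [-0.2, -1.8, 3.2]
opening: 0.003
```

```bash
python3 st.py; python3 - <<'E'
from cell import r
from h import *
m=r.camera_model('wrist');p,d=r.read_camera('wrist');cv2.imwrite('pics/w7.png',p[:,:,::-1])
print(proj(m,[[.4457,-.0288,.036]]))
c=np.array([.5361,-.0022]);R=np.array([[np.cos(np.radians(81.2)),-np.sin(np.radians(81.2))],[np.sin(np.radians(81.2)),np.cos(np.radians(81.2))]])
np.save('pics/d7.npy',d)
p,_=r.read_camera('top');cv2.imwrite('pics/top7.png',cv2.resize(p[185:325,255:370,::-1],None,fx=4,fy=4))
a=cv2.cvtColor(cv2.imread('pics/top0.png'),cv2.COLOR_BGR2GRAY)[185:325,255:370]
E
```

```text
10.8333 [ 0.4459 -0.0291  0.05  ] [-0.2 -1.8  3.2] radius 0.0851 phi 90.33939310826322
[[316.47556994 317.19585104]]
```

View pics/w7.png

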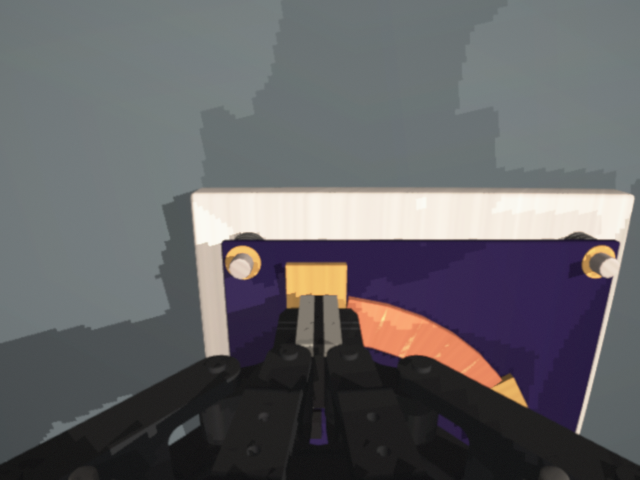

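View pics/top7.png

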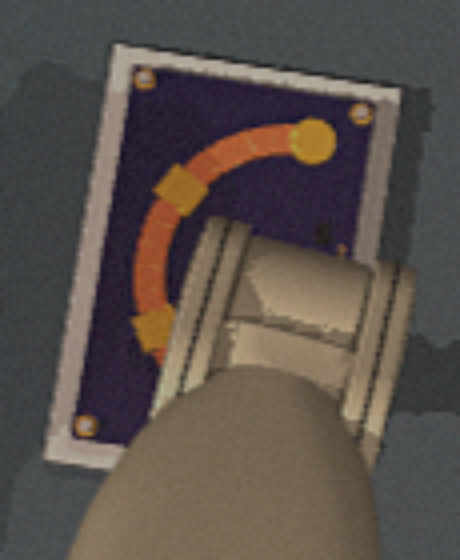

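The tip sits centrally on the stop pad, which spans columns 285–349. I'll check that the jig hasn't shifted and how far the board is down, then hand in.

```bash
python3 - <<'E'
from cell import r
from h import *
m=r.camera_model('wrist');d=np.load('pics/d7.npy')
u,v=[a.ravel() for a in np.meshgrid(np.arange(295,340),np.arange(270,288))];z=d[v,u];c,dd=rays(m,np.c_[u,v]);print('stop z',np.median((c+dd*z[:,None])[z>0,2]))
m=r.camera_model('top');p,_=r.read_camera('top');im=p[:,:,::-1].copy();y,o=masks(im);k=np.zeros_like(y);k[195:285,265:358]=1
n,l,st,c=cv2.connectedComponentsWithStats(y*k)
for i in range(1,n):
    if st[i,4]>40:print(st[i],c[i].round(1),onplane(m,c[i],.036).round(4))
# jig plate corner region far from arm: phase correlation vs start
a=cv2.cvtColor(cv2.imread('pics/top0.png'),cv2.COLOR_BGR2GRAY).astype(np.float32);b=cv2.cvtColor(im,cv2.COLOR_BGR2GRAY).astype(np.float32)
print(cv2.phaseCorrelate(a[185:235,268:350].copy(),b[185:235,268:350].copy(),cv2.createHanningWindow((82,50),cv2.CV_32F)))
E
```

```text
stop z 0.03652679014317442
[327 215  12  11 102] [332.7 219.9] [[ 0.6136 -0.0545  0.036 ]]
[294 226  13  13  86] [299.8 232.1] [[0.5829 0.0249 0.036 ]]
[288 261  11  12  77] [293.3 266.5] [[0.4992 0.0397 0.036 ]]
((-0.03614639255720675, 0.03185538835551682), 1.0530441784328886)
```

The jig hasn't moved: its image shift is under 0.05 px, and the pads are in place within 0.5 mm, apart from pad b, which the arm partly hides. The board is about 4 mm down. Handing in.

```bash
python3 -c "
from cell import r
print(r.hand_in())"
```

```text
the job is handed in; nothing more can be done
None
```

I stroked the strip with closed fingertips from the round pad, over both cross pads, to the wide stop pad, and handed the job in at about 11 s with the tips still pressed there.

- **Path:** where I checked it, the tip stayed within 0.5 mm of the 85 mm arc. It finished within about 0.5 mm of the stop pad's centre as I had located it.
- **Pressure:** vertical force read about 2.4–3.2 N. The depth image put the board about 4.3 mm down (of 12 mm) both halfway along and at the end. The force is a little lower than the stated spring rate would give for that depth (about 4 N).
- **Jig and surroundings:** the top view showed no jig shift (under 0.05 px). The start pad and first cross pad were where they began, to within 0.5 mm. Pad b read about 2 mm off in that view because the arm partly hid it. I kept clear of the encoder knob and the loose things, but did not re-measure them afterwards.
- **Things that didn't go cleanly:** one move call was refused for a missing key, and nothing moved. In the close wrist view the start pad's colour blob merged with the strip, so I used the top view for that pad. The reprojection and the later close-up both confirmed its position.

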